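Hold a spring clip gaping around the edge of the dosing card

ROBOT

A 6-joint arm with a two-finger parallel gripper is mounted at the origin on the work surface. World frame = base frame: x ahead of the robot, y to its left, z up, the work surface at z = 0. Lengths are in mm, angles in rad, forces in N, time in s.
With the tool pointing down it reaches from about 350 to 975 mm from the base axis. Payload 7.1 kg.
Tool frame: the origin (TCP) lies at the centre of the arm's flange, where the gripper is bolted on; the fingertips stand 182 mm ahead of it and the grasp point (between the pads) lies 163 mm ahead of it; z points along the fingers, y is the line along which they close (so a half turn about z gives the same grasp; the last joint's range is limited). The gripper opens to 88 mm and grips with 3 to 60 N. Pads are 20 mm wide; open, the fingers measure 115 mm over their backs; the gripper's body (75 mm by 178 mm) begins 61 mm behind the grasp point.
Start: joints at [-1.345, 0.423, 1.63, -0, 1.089, -0.019], TCP at [151.496, -606.346, 404.675] pointing down, gripper open.
Joint ranges: [-3, 3], [-0.9, 2.11], [0.09, 2.58], [-1.31, 4.45], [0.11, 2.69], [-2.54, 2.54]. Speed limits (rad/s): [2.39, 2.39, 3.01, 3.14, 3.14, 3.14].

INTERFACE

Orientations are given as a rotation vector (axis times angle).
In Python, from workcell import readout, get_image, ctrl gives the robot as it stands.
- The arm moves only by the tool step_arm, never from a script. Its argument "targets" is a list that holds one entry, the list of rows, each a list of 7 numbers: the shift along the world's x, y, z as a fraction of full scale, then the turn, a rotation vector about the world's x, y, z as a fraction of full scale, then the opening, from 0 (shut) to 1 (fully open). In form: [[[dx, dy, dz, wx, wy, wz, claw], ...]]. A call has exactly 5 rows; each row shifts and turns the commanded pose from where the row before left it; what a row does not reach is not made up. Full scale, the value 1, is 0.05 m for a shift and 4 degrees for a turn. A row lasts 1/8 s, in which the tool goes at most 62.5 mm and 10.7 degrees, less where a joint would pass 70% of its speed; a pose out of reach is approached as far as the arm can. A call with a number of a shift or a turn outside -1 to 1 is refused whole. A call with a gripper value outside its range is refused whole. The fingers move at their own pace and stop on an object; the grip force is fixed at half the most. Time passes only in rows, so rows that do not move let the fingers close, or fill a call up. It gives the time, the measured TCP pose, the force, the opening and the grip force at its end, in the units of the state.
- readout.get_obs(): the state, without advancing time (a new reading comes with each control period).
- get_image(name): name is "scene" or "top" or "wrist"; returns a dict with "pixels" (400x640x3 uint8, red, green, blue), "intrinsics" (3x3 intrinsics, pixels), "extrinsics" (4x4, takes a point from world to camera coordinates). Camera axes: x right, y down, z forward; pixel columns grow to the right and rows downward; lengths in mm; the calibration is good to about 2 mm. A picture is of the moment at which its call begins. There is no depth.
- ctrl.close_job(): hands the job in; it is judged then, once.
The state is a dict: "t": time; "qpos": joint angles; "qvel": joint speeds; "joint_torque": joint torques, N m; "ee_pos": TCP position; "orientation": TCP orientation; "ft_force": force on the tool from outside, world axes, zero at the start; "moment": the same for the moment, N m; "width": finger opening in mm; "grasp_force": force on a finger pad.
Only numpy, scipy, OpenCV 4.12 (cv2) and the standard library are available. Lean on these libraries where they do the work, as an engineer would, in place of code of your own. Each camera call takes 0.05 s, during which the arm holds its last target. There are 200 camera calls.

TASK

Take the dosing card out of the medicine caddy and stand it upright, fully down, in the slot of the wooden card stand without dropping it. Then pick up the blue spring clip by its handles, squeeze it wide open and bring it, still level, around either upright edge of the card, about halfway up the part that shows above the stand, with the jaws touching neither the card nor the stand, so that a prescription slip can be tucked in. Finish holding the clip open there; do not let it close or let go, and leave the cup, tin and pill case where they are.

Things in the scene. Friction and masses are not known exactly. Their poses are not given: they have to be found in the camera images.
- card: The dosing card: stiff white board 5 mm thick (its x), 54 mm wide (its y), 92 mm high (its z), about 25 g, with coloured bands and a green cross, both faces alike. Origin: centre of its bottom edge. Starts upright in the caddy's slot, bottom 4 mm above the table, upper 52 mm showing above the rim; it can be pinched from above by its two upright edges.
- card_edge_a (a point): Point on the card's upright edge at its +y side, 27 mm from the card's middle and 60 mm above its bottom edge: about the middle of what shows above the stand once the card stands there.
- card_edge_b (a point): The same point on the opposite upright edge, at the card's -y side.
- caddy: Open white plastic medicine caddy, 110 x 90 mm (its x, y), rim 44 mm high, fixed. A slot 9 mm wide runs along its y across the middle, 84 mm long inside; its floor is 4 mm above the table, its side walls reach 40 mm above the table. Low packets lie in the compartments at either side. Origin: centre of the underside.
- stand: Pale wooden card stand, does not shift. Foot 72 x 84 x 10 mm (x, y, z), on it a block 27 mm thick (x), 48 mm long (y), its top 53 mm above the table. In its middle a slot 7.2 mm wide runs the whole 48 mm along y, open at both ends and the top; slot floor 30 mm above the table, mouth flaring above 47 mm to 14 mm. Origin: centre of the underside. A card in it may lean up to about 0.14 rad.
- clip: Blue plastic spring clip with steel coil spring, about 36 g, two mirror-image halves on a pivot pin. Lies on its side: pin upright, clip 30 mm high. Origin: on the pin's axis at the underside. x points from the pin to the jaw tips, 42 mm ahead; two flat ribbed handles reach 40 mm behind the pin, one at +y, one at -y. At rest the jaws are shut and the handles splay to 42 mm overall.
- clip_handles (a point): Where to pinch the clip, across its y: midway between the handles, 26 mm behind the pin, at mid-height (15 mm above the underside). About 4 N on each handle starts to open the jaws, 11 N brings the handles to a stop, parallel, 22 mm over their outer faces; a grip of 15 to 25 N holds it wide open.
- clip_mouth (a point): Middle of the mouth between the jaws, 24 mm ahead of the pin (50 mm ahead of point clip_handles), at mid-height. Wide open, the jaws gape about 22 mm at the tips and 17 mm here: put the card's edge about here.
- clip_jaw (a joint): How far each half of the clip has swung from shut, rad: 0 shut, 0.26 wide open (at the stop). Both halves swing alike, in opposite directions. It springs back to 0 when let go.
- cup: Blue-glazed ceramic cup, 70 mm across, 62 mm high, standing; leave alone. Origin: centre of its underside.
- tin: Round aluminium tin with screw lid, 61 mm across, 30 mm high; leave alone. Origin: centre of its underside.
- pill_case: Clear plastic pill case with seven compartments, 36 x 126 x 22 mm (x, y, z); leave alone. Origin: centre of its underside. (A shut white first-aid box, 109 mm high, stands clear of the work at the far left corner.)
There are look-alikes about, which are no part of the job. There is more than one size of the card; the one meant has the size given above. There is more than one size of the clip; the job needs the middle-sized.

How it is judged (in metres and radians):
On the way, in this order (a step that is already met when the one before it is completed fails the run):
1. the card stands fully down in the stand's slot, upright, and has been let go (x of card in the frame of stand between -0.007 and 0.007 m and y of card in the frame of stand between -0.014 and 0.014 m and z of card in the frame of stand between 0.026 and 0.034 m and angle between card's own z axis and vertical below 0.2 rad and angle between the y axis of card and the y axis of stand, either way round below 0.15 rad and contact force between each of the fingers, the arm and card below 0.3 N), for 0.3 s.
2. the clip is held off the table, squeezed open (height (world z) of clip above 0.02 m and value of joint clip_jaw above 0.2 rad and contact force between the fingers and clip above 3 N), for 0.2 s.
At the end, for the whole second after the job is handed in: Card on the slot floor (4 mm), within 14 mm of mid-slot, tilt under 0.2 rad, not touched. Fingers hold the clip over 50 mm up, clip_jaw over 0.21, level to 0.25 rad; a card edge point lies 12-36 mm ahead of the pin, within 9 mm of mid-plane and 20 mm of mid-height; clip on card or stand under 0.5 N (all of step 1 and value of joint clip_jaw above 0.21 rad and contact force between the fingers and clip above 3 N and height (world z) of clip above 0.05 m and contact force between clip and card below 0.5 N and contact force between clip and stand below 0.5 N and linear speed of each of clip, card below 0.03 m/s and angle between clip's own z axis and vertical below 0.25 rad and angle between the x axis of clip and the y axis of card, either way round below 0.35 rad and ((x of card_edge_a in the frame of clip between 0.012 and 0.036 m and y of card_edge_a in the frame of clip between -0.009 and 0.009 m and z of card_edge_a in the frame of clip between -0.005 and 0.035 m) or (x of card_edge_b in the frame of clip between 0.012 and 0.036 m and y of card_edge_b in the frame of clip between -0.009 and 0.009 m and z of card_edge_b in the frame of clip between -0.005 and 0.035 m))); the arm keeps its last pose, push and grip.
It fails at once if the cup, tin or pill case is shifted by more than 20 mm (distance of any of cup, tin, pill_case from where it was at the start of the episode above 0.02 m).
It fails at once if the card is dropped: it falls faster than 0.6 m/s out of the fingers (linear speed of card above 0.6 m/s and contact force between the fingers and card below 0.1 N).
It also fails if it takes over 61 s, if anything falls off the work surface, if the arm or the gripper's body presses on something with over 40 N, if the wrist force passes 120 N, or if a joint passes its speed limit or range.

## Working session

There is one attempt and no reset: what is moved stays moved. The work goes in short steps, Python scripts to look and compute and a tool call to move; the robot and the scene stay as the last step left them, time stands still between calls to the robot, and variables do not carry over. Pictures are saved under pics/ and viewed, at most 10 in all, crops included, and the job is handed in when it is done.

Besides the shell and the picture viewer there is one more tool, called as a command line: name --argument value ..., lists and objects as JSON in quotes. step_arm: Moves the arm, as the interface text tells. Shift numbers are shares of 0.05 m and turn numbers shares of 4 degrees, none past 1 either way. Its arguments: {"type":"object","properties":{"targets":{"type":"array"}},"required":["targets"]}

```bash
mkdir -p pics
cat > h.py <<'E'
import numpy as np, cv2
from workcell import readout, get_image, ctrl
def snap(n,f):
    d=get_image(n); np.savez('pics/'+f+'.npz',K=d['intrinsics'],E=d['extrinsics'],p=d['pixels'])
    cv2.imwrite('pics/'+f+'.png',d['pixels'][:,:,::-1])
def load(f): return np.load('pics/'+f+'.npz')
def at(f,u,v,z):
    d=load(f);E=np.array(d['E']);R,t=E[:3,:3],E[:3,3]
    r=R.T@np.linalg.inv(d['K'])@[u,v,1]; c=-R.T@t
    return np.round((c+r*(z-c[2])/r[2]),1)
def px(f,P):
    d=load(f);E=np.array(d['E']);q=d['K']@(E[:3,:3]@np.array(P)+E[:3,3]);return np.round(q[:2]/q[2],1)
def crop(f,x0,y0,x1,y1,s,o):
    p=load(f)['p'][y0:y1,x0:x1,::-1]; cv2.imwrite('pics/'+o+'.png',cv2.resize(p,None,fx=s,fy=s,interpolation=cv2.INTER_CUBIC))
E
python3 - <<'E'
from h import *
snap('top','t0');snap('scene','s0')
for f in('t0','s0'):
    d=load(f);E=d['E'];print(d['K'].round(0).tolist(),(-E[:3,:3].T@E[:3,3]).round(0),E[:3,:3].round(2).tolist())
a=np.vstack([load('t0')['p'],load('s0')['p']])
o=readout.get_obs();print({k:np.round(v,3) for k,v in o.items()})
E
```

```text
[[384.0, 0.0, 326.0], [0.0, 384.0, 199.0], [0.0, 0.0, 1.0]] [ 467.   10. 1002.] [[-0.03, -1.0, -0.01], [-1.0, 0.03, -0.09], [0.09, 0.01, -1.0]]
[[431.0, 0.0, 326.0], [0.0, 431.0, 199.0], [0.0, 0.0, 1.0]] [1182. -338.  521.] [[0.47, 0.88, 0.02], [0.48, -0.24, -0.85], [-0.74, 0.4, -0.53]]
{'t': np.float64(0.1), 'qpos': array([-1.345,  0.424,  1.631, -0.   ,  1.089, -0.019]), 'qvel': array([-0.   , -0.003, -0.001, -0.   , -0.001, -0.002]), 'joint_torque': array([ 1.0000e-03, -5.4561e+01, -2.7433e+01,  6.5000e-02,  1.9000e-02,
       -0.0000e+00]), 'ee_pos': array([ 151.439, -606.111,  403.967]), 'orientation': array([-3.117, -0.383,  0.   ]), 'ft_force': array([ 1.03 , -0.174,  1.195]), 'moment': array([-0.006, -0.039, -0.008]), 'grasp_force': np.float64(0.0), 'width': np.float64(87.469)}
```

View pics/t0.png

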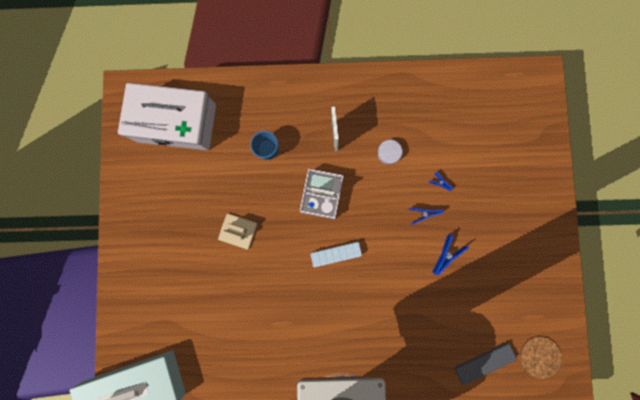

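View pics/s0.png

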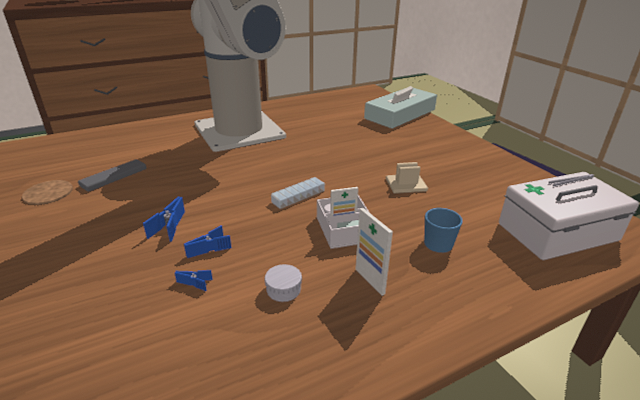

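Top view: candidates for the card are the one in the caddy (~322,191) and a big free-standing one (336,128). Clips are small (441,181), middle (427,214) and large (450,255). I choose the caddy card and the middle clip, with the stand at (238,231). I'll check these in one close crop.

Run:
```python
from h import *
p=load('t0')['p'][:,:,::-1];s=load('s0')['p'][:,:,::-1]
R=lambda a,x,y,w,h:cv2.resize(a[y:y+h,x:x+w],(400,300),interpolation=cv2.INTER_CUBIC)
cv2.imwrite('pics/c1.png',np.vstack([np.hstack([R(p,290,160,68,51+12),R(p,400,190,60,45)]),np.hstack([R(p,208,207,60,45),R(s,310,170,120,90)])]))
```

```text
(no output)
```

View pics/c1.png

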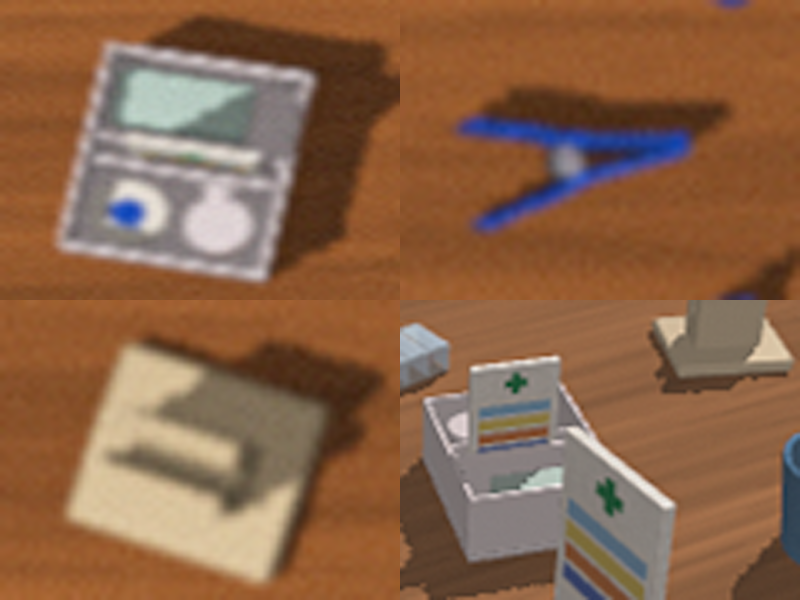

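The caddy's card is the smaller one (width just under the caddy slot), and the middle clip opens to the left in the picture, jaws at (443,212), handles at (409,209) and (412,224), pin at (425,214). Stand foot corners are (227,213), (257,223), (248,249) and (218,240).

Run:
```python
from h import *
A=lambda u,v,z:at('t0',u,v,z)
for n,z,q in [('caddy',44,[(308.2,169),(343.6,175.1),(335.6,218.8),(300.2,211.9)]),('card',96,[(311.3,190.9),(334.5,193.6)]),('stand',10,[(227.5,213.5),(257.2,222.7),(248.5,249.3),(218.2,239.7)]),('clip',30,[(425.2,214.3),(443.5,211.7),(409.3,208.7),(412.3,223.7)]),('cup',62,[(265,144)]),('tin',30,[(390,151)]),('case',22,[(336,254)]),('big',90,[(336,128)]),('smallclip',20,[(441,181)]),('largeclip',30,[(450,255),(469,239),(437,273),(452,236)])]:
    P=np.array([A(u,v,z) for u,v in q]);print(n,P.tolist(),P.mean(0).round(1))
    if n in('caddy','stand'):
        e=P[1]-P[0]+P[2]-P[3];print('  yaw of y axis',np.degrees(np.arctan2(e[1],e[0])),np.linalg.norm(e)/2,np.linalg.norm(P[3]-P[0]+P[2]-P[1])/2)
w=load('t0')
```

```text
caddy [[634.3, 63.6, 44.0], [616.0, -25.2, 44.0], [506.7, -1.6, 44.0], [526.5, 86.3, 44.0]] [570.9  30.8  44. ]
  yaw of y axis -102.1678129751331 90.38044589400961 110.99110324706209
card [[572.4, 54.6, 96.0], [564.3, -0.2, 96.0]] [568.3  27.2  96. ]
stand [[530.0, 277.7, 10.0], [503.9, 200.8, 10.0], [436.3, 224.0, 10.0], [463.1, 302.0, 10.0]] [483.3 251.1  10. ]
  yaw of y axis -108.85558261464033 81.84195134526058 71.320579077851
clip [[512.0, -228.1, 30.0], [517.2, -274.5, 30.0], [527.3, -188.8, 30.0], [489.3, -194.5, 30.0]] [ 511.4 -221.5   30. ]
cup [[697.6, 169.0, 62.0]] [697.6 169.   62. ]
tin [[677.0, -146.7, 30.0]] [ 677.  -146.7   30. ]
case [[418.7, -0.2, 22.0]] [ 4.187e+02 -2.000e-01  2.200e+01]
big [[724.8, -8.8, 90.0]] [724.8  -8.8  90. ]
smallclip [[596.8, -275.5, 20.0]] [ 596.8 -275.5   20. ]
largeclip [[408.6, -284.4, 30.0], [447.0, -334.1, 30.0], [365.3, -249.6, 30.0], [455.7, -292.2, 30.0]] [ 419.2 -290.1   30. ]
```

step_arm --targets '[[[0.556,0.844,0,0,0,-0.4,1],[0.556,0.844,0,0,0,-0.4,1],[0.556,0.844,0,0,0,-0.4,1],[0.556,0.844,0,0,0,-0.4,1],[0.556,0.844,0,0,0,-0.4,1]]]'

```text
t: 0.72
ee_pos: [291.1, -393.8, 404.5]
orientation: [-3.137, -0.163, 0.0]
ft_force: [-0.1, -0.3, 0.0]
width: 87.8
grasp_force: 0.0
```

step_arm --targets '[[[0.556,0.844,0,0,0,-0.4,1],[0.556,0.844,0,0,0,-0.4,1],[0.556,0.844,0,0,0,-0.4,1],[0.556,0.844,0,0,0,-0.4,1],[0.556,0.844,0,0,0,-0.4,1]]]'

```text
t: 1.35
ee_pos: [430.1, -182.8, 404.6]
orientation: [-3.141, 0.056, 0.0]
ft_force: [-0.2, -0.0, 0.4]
width: 87.9
grasp_force: 0.0
```

step_arm --targets '[[[0.556,0.844,0,0,0,-0.4,1],[0.556,0.844,0,0,0,-0.4,1],[0.556,0.844,0,0,0,-0.4,1],[0.556,0.844,0,0,0,-0.4,1],[0.556,0.844,0,0,0,-0.4,1]]]'

```text
t: 1.98
ee_pos: [569.1, 28.2, 404.4]
orientation: [3.129, -0.274, -0.001]
ft_force: [-0.3, -0.1, 0.0]
width: 87.6
grasp_force: 0.0
```

Run:
```python
from h import *
snap('wrist','w1')
o=readout.get_obs();print({k:np.round(o[k],3) for k in('t','qpos','ee_pos','orientation')})
print(px('w1',[568.3,27.2,96]),px('w1',[568.3,27.2,44]))
```

```text
{'t': np.float64(2.025), 'qpos': array([0.035, 0.346, 1.749, 0.002, 1.044, 1.779]), 'ee_pos': array([571.769,  31.92 , 404.74 ]), 'orientation': array([-3.127,  0.273, -0.004])}
[315.  198.4] [314.9 185. ]
```

View pics/w1.png

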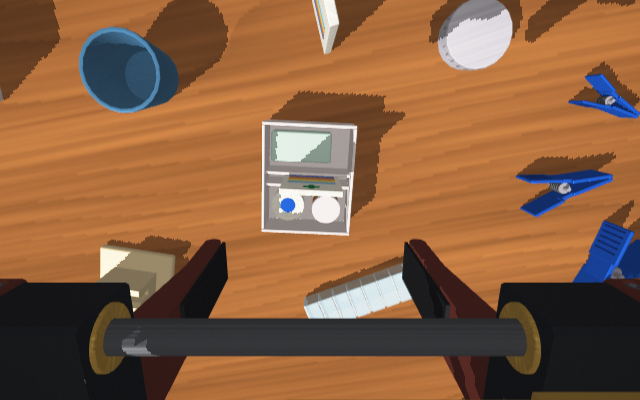

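The wrist view shows the caddy at ~(310,178), the card top edge at ~(310,190), the middle clip at (565,187) with its handles on the left, and the stand partly visible at (137,275). I'll enlarge caddy, clip and stand.

Run:
```python
from h import *
p=load('w1')['p'][:,:,::-1]
R=lambda a,x,y,w,h:cv2.resize(a[y:y+h,x:x+w],(800,300),interpolation=cv2.INTER_CUBIC)
cv2.imwrite('pics/c2.png',np.vstack([R(p,260,160,100,37.5.__int__()+1),R(p,508,145,120,75)]))
```

```text
(no output)
```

View pics/c2.png

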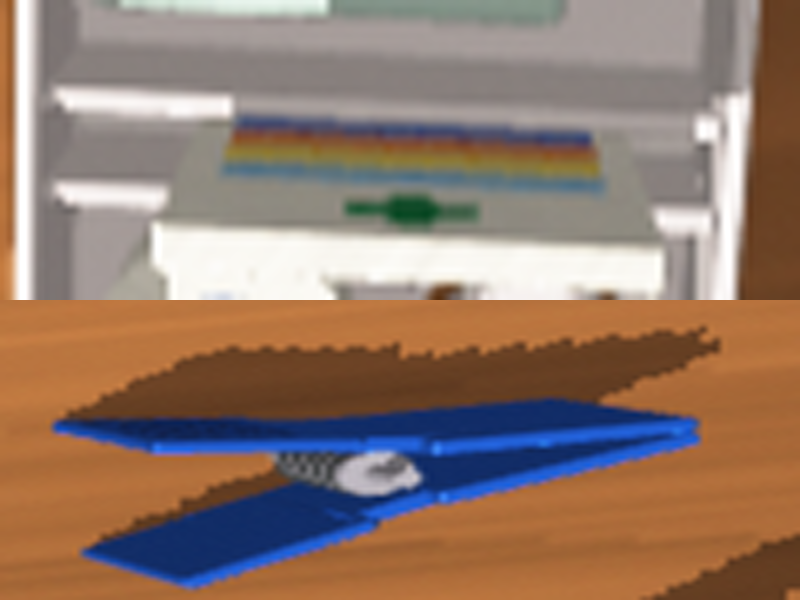

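Run:
```python
from h import *
A=lambda u,v,z:at('w1',u,v,z)
q=[A(u,v,96) for u,v in[(279.4,188.1),(343.1,190.4),(281,194),(342.9,195.9)]];print('card',q,np.mean(q,0))
e=q[1]-q[0];print(np.linalg.norm(e),np.degrees(np.arctan2(e[1],e[0])))
c=[A(u,v,30) for u,v in[(531.3,181.8),(537.3,216.3),(612.7,179),(566.5,187.5)]]
print('clip',c); m=(c[0]+c[1])/2;e=c[2]-m;print(np.linalg.norm(c[0]-c[1]),np.linalg.norm(e),np.degrees(np.arctan2(e[1],e[0])), 'handles', m+e/np.linalg.norm(e)*14)
o=[A(u,v,44) for u,v in[(262,121.5),(357,125),(349.5,236),(261.5,232)]];print('caddy',o,np.mean(o,0))
e=o[1]-o[0]+o[2]-o[3];print(np.degrees(np.arctan2(e[1],e[0])))
from scipy.spatial.transform import Rotation as R
ob=readout.get_obs();M=R.from_rotvec(ob['orientation']).as_matrix();print(ob['ee_pos'],M.round(3),np.degrees(np.arctan2(M[1,1],M[0,1])))
```

```text
card [array([582.2,  54.9,  96. ]), array([571. ,   2.9,  96. ]), array([577. ,  54.6,  96. ]), array([566.4,   3.8,  96. ])] [574.15  29.05  96.  ]
53.19248067161374 -102.15494169722228
clip [array([ 530.3, -190.1,   30. ]), array([ 491.8, -195.9,   30. ]), array([ 518.8, -271.6,   30. ]), array([ 518. , -225.5,   30. ])]
38.93443206212203 78.98115281508623 -84.36880883682146 handles [ 512.42374546 -206.93243781   30.        ]
caddy [array([636.7,  65.4,  44. ]), array([618.1, -21.6,  44. ]), array([509.6,   1.6,  44. ]), array([529.5,  89.3,  44. ])] [573.475  33.675  44.   ]
-102.42806339983734
[571.76908854  31.92031198 404.73997558] [[ 0.985 -0.174  0.003]
 [-0.174 -0.985  0.002]
 [ 0.002 -0.003 -1.   ]] -99.9916370738519
```

step_arm --targets '[[[0,-0.06,-1,0,0,-0.55,1],[0,0,-0.8,0,0,0,1],[0,0,0,0,0,0,1],[0,0,0,0,0,0,1],[0,0,0,0,0,0,1]]]'

```text
t: 2.65
ee_pos: [569.2, 23.5, 316.5]
orientation: [-3.123, 0.333, -0.005]
ft_force: [0.3, -1.1, 1.4]
width: 88.2
grasp_force: 0.0
```

Run:
```python
from h import *
snap('wrist','w2');o=readout.get_obs();print(o['ee_pos'],o['orientation'])
print(px('w2',[573,29,96]))
u,v=px('w2',[573,29,96]);u=int(u);v=int(v)
x0,y0=max(u-80,0),max(v-60,0)
print(x0,y0);crop('w2',x0,y0,x0+160,y0+120,5,'c3')
```

```text
[569.07605454  23.55789231 316.46060975] [-3.12348092  0.33328438 -0.00471925]
[303.3 231.6]
223 171
```

View pics/c3.png

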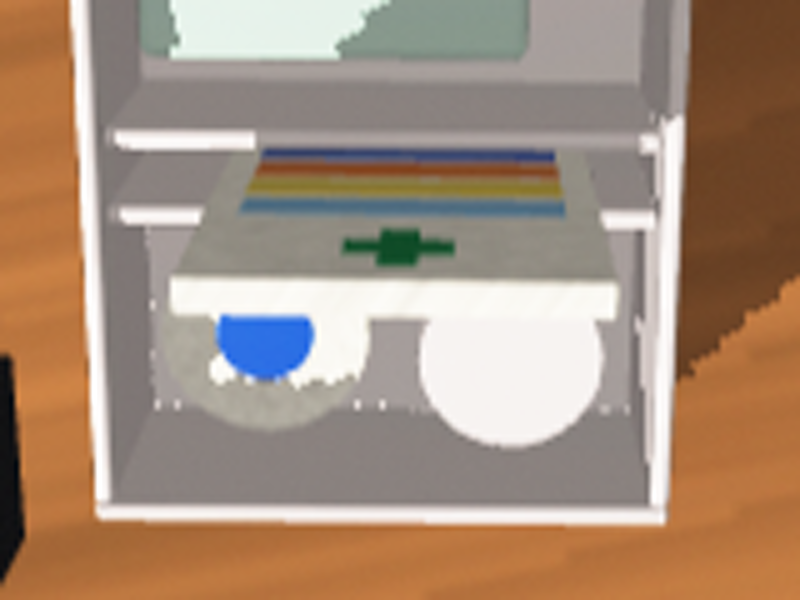

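The card's top face spans crop (170,278)–(617,318), level with the caddy slot.

Run:
```python
from h import *
q=[at('w2',223+u/5,171+v/5,96) for u,v in[(169,277),(618,282),(618,318),(170,314)]];print(q,np.mean(q,0))
e=q[1]-q[0];print(np.linalg.norm(e),np.linalg.norm(q[3]-q[0]),np.degrees(np.arctan2(e[1],e[0])))
q=[at('w2',223+u/5,171+v/5,40) for u,v in[(110,138),(655,143),(655,220),(115,215)]];print(q,np.mean(q,0))
```

```text
[array([582.1,  55.5,  96. ]), array([570.2,   3.1,  96. ]), array([565.7,   4. ,  96. ]), array([577.5,  56.5,  96. ])] [573.875  29.775  96.   ]
53.734253507422984 4.7074409183759505 -102.7948136559832
[array([588.4,  72.1,  40. ]), array([570.5,  -7.5,  40. ]), array([558.6,  -5.3,  40. ]), array([576.6,  74.5,  40. ])] [573.525  33.45   40.   ]
```

step_arm --targets '[[[0.096,0.124,-0.6,0,0,-0.15,1],[0,0,-0.6,0,0,0,1],[0,0,-0.37,0,0,0,1],[0,0,0,0,0,0,1],[0,0,0,0,0,0,0.75]]]'

```text
t: 3.32
ee_pos: [573.8, 29.8, 237.2]
orientation: [-3.122, 0.35, -0.002]
ft_force: [-0.3, -0.6, -0.2]
width: 81.2
grasp_force: 0.0
```

step_arm --targets '[[[0,0,0,0,0,0,0.6],[0,0,0,0,0,0,0.5],[0,0,0,0,0,0,0.4],[0,0,0,0,0,0,0.4],[0,0,0,0,0,0,0.4]]]'

```text
t: 3.95
ee_pos: [573.5, 29.8, 236.6]
orientation: [-3.122, 0.349, -0.001]
ft_force: [-1.0, -0.3, 5.6]
width: 53.8
grasp_force: 30.0
```

step_arm --targets '[[[0,0,0.4,0,0,0,0.4],[0,0,0.9,0,0,0,0.4],[0,0,0.9,0,0,0,0.4],[-0.36,0.6,0,0,0,-0.2,0.4],[-0.48,0.81,0,0,0,-0.25,0.4]]]'

```text
t: 4.58
ee_pos: [531.2, 100.5, 348.1]
orientation: [-3.115, 0.402, -0.004]
ft_force: [-0.8, -0.1, -1.1]
width: 53.6
grasp_force: 30.0
```

step_arm --targets '[[[-0.48,0.81,0,0,0,-0.25,0.4],[-0.48,0.81,0,0,0,-0.25,0.4],[-0.48,0.81,0,0,0,-0.25,0.4],[-0.48,0.81,0,0,0,-0.25,0.4],[-0.12,0.21,0,0,0,-0.05,0.4]]]'

```text
t: 5.2
ee_pos: [428.0, 274.5, 347.1]
orientation: [-3.1, 0.508, -0.001]
ft_force: [0.3, -0.3, -0.8]
width: 53.6
grasp_force: 30.0
```

step_arm --targets '[[[0,0,0,0,0,0,0.4],[0,0,0,0,0,0,0.4],[0,0,0,0,0,0,0.4],[0,0,0,0,0,0,0.4],[0,0,0,0,0,0,0.4]]]'

```text
t: 5.82
ee_pos: [429.5, 272.5, 346.1]
orientation: [3.099, -0.513, -0.0]
ft_force: [0.5, 0.7, 0.8]
width: 53.7
grasp_force: 30.0
```

Run:
```python
from h import *
snap('wrist','w3');snap('top','t3');snap('scene','s3');o=readout.get_obs();print(o['ee_pos'],o['orientation'],o['qpos'].round(3),o['width'],o['grasp_force'])
P=o['ee_pos'];print(px('w3',[486,254,53]),px('w3',P-[0,0,163]))
a=load('w3')['p'][:,:,::-1];cv2.imwrite('pics/c4.png',cv2.resize(a,(800,500),interpolation=cv2.INTER_CUBIC))
```

```text
[429.38777567 272.7345481  346.15755252] [ 3.09946148e+00 -5.12728758e-01  8.72083901e-06] [ 0.542  0.336  1.93  -0.     0.875  2.441] 53.70551991871923 29.999460875988007
[312.8 126.7] [312.6 280.6]
```

View pics/c4.png

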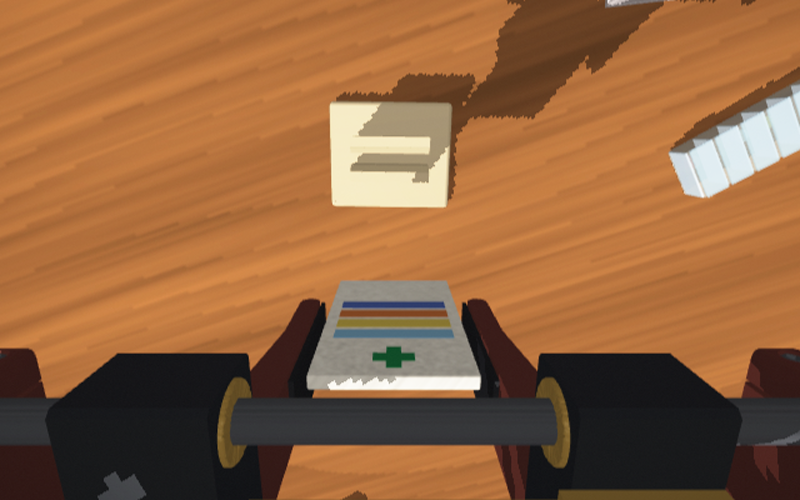

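Held card shows square in the fingers (bottom edge (342,281)–(448,281) in the 1.25× view); stand foot corners are at (330,102), (451,102), (447,207), (332,206).

Run:
```python
from h import *
g=cv2.cvtColor(load('w3')['p'],cv2.COLOR_RGB2GRAY)
def sub(q,w=4):
    c=np.array(q,np.float32).reshape(-1,1,2)/1.25
    return cv2.cornerSubPix(g,c.copy(),(w,w),(-1,-1),(3,50,.01)).reshape(-1,2),c.reshape(-1,2)
s,c=sub([(330,102),(451,102),(447,207),(332,206)]);print(s,c)
for k in(c,s):
    q=np.array([at('w3',*p,10) for p in k]);e=q[1]-q[0]+q[2]-q[3];f=q[0]-q[3]+q[1]-q[2];print(q.tolist(),q.mean(0),np.linalg.norm(e)/2,np.linalg.norm(f)/2,np.degrees(np.arctan2(e[1],e[0])))
s,c=sub([(342,281),(448,281)],3);print(s,c)
for k in(c,s):
    q=np.array([at('w3',*p,113.5) for p in k]);print(q.tolist(),q.mean(0),np.linalg.norm(q[1]-q[0]))
# stand crop numbers: column profile
print(px('w3',[484,252,53]),g[80:172:1,300].tolist(),g[80:172,316].tolist())
crop('w3',250,70,380,180,6,'c5')
```

```text
[[263.8446    82.16238 ]
 [360.1661    82.556725]
 [356.19424  165.07224 ]
 [265.74844  163.64754 ]] [[264.   81.6]
 [360.8  81.6]
 [357.6 165.6]
 [265.6 164.8]]
[[532.2, 281.9, 10.0], [505.9, 204.6, 10.0], [438.4, 227.9, 10.0], [465.7, 305.9, 10.0]] [485.55  255.075  10.   ] 82.14476550578253 71.05154818862152 -109.04152247887573
[[531.8, 282.2, 10.0], [505.3, 205.3, 10.0], [439.3, 229.0, 10.0], [466.7, 305.4, 10.0]] [485.775 255.475  10.   ] 81.24976923044147 69.6182806452443 -109.37158112178243
[[271.0706  226.71205]
 [358.4     224.8    ]] [[273.6 224.8]
 [358.4 224.8]]
[[439.7, 295.7, 113.5], [422.4, 244.9, 113.5]] [431.05 270.3  113.5 ] 53.66497926953851
[[439.0, 297.6, 113.5], [422.4, 244.9, 113.5]] [430.7  271.25 113.5 ] 55.25260174869599
[316.1 128.3] [76, 115, 163, 198, 227, 234, 234, 234, 234, 207, 155, 152, 152, 152, 153, 151, 152, 152, 152, 150, 149, 150, 150, 150, 151, 150, 151, 150, 155, 212, 234, 234, 234, 234, 234, 234, 234, 229, 225, 227, 227, 227, 197, 149, 149, 149, 149, 149, 150, 150, 138, 129, 133, 134, 133, 135, 135, 206, 235, 234, 234, 234, 234, 234, 234, 234, 234, 235, 234, 235, 235, 235, 234, 235, 235, 234, 235, 235, 235, 234, 234, 234, 234, 234, 224, 180, 140, 141, 141, 140, 140, 137] [74, 97, 130, 144, 150, 151, 152, 152, 152, 152, 151, 151, 152, 152, 152, 153, 152, 151, 151, 151, 150, 151, 151, 151, 151, 149, 150, 151, 142, 205, 234, 234, 234, 235, 235, 234, 234, 230, 226, 227, 227, 227, 205, 161, 150, 149, 150, 150, 149, 149, 138, 125, 128, 135, 134, 134, 134, 188, 228, 233, 233, 234, 234, 233, 233, 234, 234, 234, 234, 234, 234, 234, 234, 234, 234, 234, 234, 234, 234, 233, 233, 233, 234, 234, 234, 200, 136, 137, 139, 141, 139, 136]
```

View pics/c5.png

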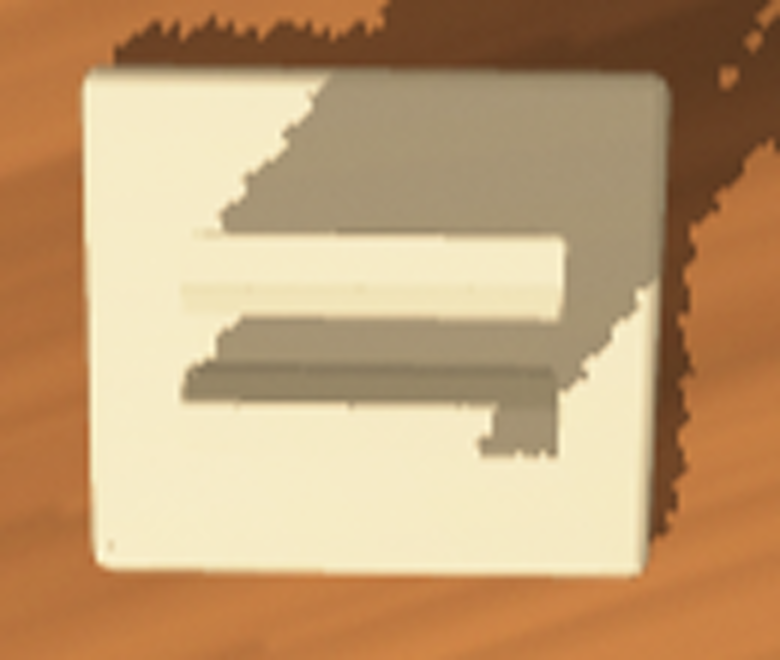

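Run:
```python
from h import *
d=np.array([np.cos(np.radians(-19)),np.sin(np.radians(-19)),0])
q=[at('w3',311,70+v/6,53) for v in(235,286,403,455)];print(q,[round(float(d@(k-q[0])),1) for k in q],(q[0]+q[3])/2,(q[1]+q[2])/2)
m=[at('w3',250+u/6,70+v/6,53) for u,v in((181,285),(563,285),(183,402),(558,402))];print(m,np.mean(m,0))
```

```text
[array([498.5, 251.1,  53. ]), array([492.6, 253.1,  53. ]), array([479. , 257.8,  53. ]), array([472.9, 259.9,  53. ])] [0.0, -6.2, -20.6, -27.1] [485.7 255.5  53. ] [485.8  255.45  53.  ]
[array([500.2, 274.9,  53. ]), array([484.8, 229.8,  53. ]), array([486.6, 279.7,  53. ]), array([471.3, 234.8,  53. ])] [485.725 254.8    53.   ]
```

step_arm --targets '[[[0.566,-0.168,0,0,0,0,0.4],[0.566,-0.168,0,0,0,0,0.4],[0,0,0,0,0,0,0.4],[0,0,-0.6,0,0,0,0.4],[0,0,-0.5,0,0,0,0.4]]]'

```text
t: 6.6
ee_pos: [484.9, 256.1, 290.5]
orientation: [3.099, -0.512, -0.001]
ft_force: [-0.0, 0.3, 0.5]
width: 53.7
grasp_force: 30.0
```

step_arm --targets '[[[0,0,0,0,0,-0.07,0.4],[0,0,0,0,0,0,0.4],[0,0,-0.1,0,0,0,0.4],[0,0,-0.1,0,0,0,0.4],[0,0,0,0,0,0,0.4]]]'

```text
t: 7.22
ee_pos: [485.8, 256.0, 281.0]
orientation: [3.098, -0.52, -0.001]
ft_force: [-1.6, 0.3, -0.3]
width: 53.5
grasp_force: 30.0
```

Run:
```python
from h import *
o=readout.get_obs();print(o['ee_pos'],o['orientation'],o['ft_force'],o['moment'],o['qpos'][5],o['t'])
```

```text
[485.76885315 255.98940425 280.98772225] [ 3.09801198e+00 -5.19947022e-01 -5.49373960e-04] [-1.59198791  0.3465462  -0.34032945] [ 0.04259786 -0.06891976  0.00695822] 2.3666809863353966 7.225
```

step_arm --targets '[[[0,0,-0.08,0,0,0,0.4],[0,0,-0.08,0,0,0,0.4],[0,0,-0.08,0,0,0,0.4],[0,0,-0.06,0,0,0,0.4],[0,0,0,0,0,0,0.4]]]'

```text
t: 7.85
ee_pos: [485.8, 256.0, 265.8]
orientation: [3.098, -0.52, -0.001]
ft_force: [0.1, 0.4, -0.1]
width: 53.5
grasp_force: 30.0
```

step_arm --targets '[[[0,0,-0.04,0,0,0,0.4],[0,0,0,0,0,0,0.4],[0,0,0,0,0,0,0.4],[0,0,0,0,0,0,0.4],[0,0,0,0,0,0,0.4]]]'

```text
t: 8.48
ee_pos: [485.9, 256.1, 264.2]
orientation: [-3.098, 0.52, -0.0]
ft_force: [-0.4, -0.1, -0.4]
width: 53.9
grasp_force: 30.0
```

step_arm --targets '[[[0,0,-0.02,0,0,0,0.4],[0,0,-0.02,0,0,0,0.4],[0,0,0,0,0,0,0.4],[0,0,0,0,0,0,0.4],[0,0,0,0,0,0,0.4]]]'

```text
t: 9.1
ee_pos: [486.0, 256.1, 262.6]
orientation: [-3.098, 0.52, -0.0]
ft_force: [-1.2, -0.4, 5.3]
width: 53.6
grasp_force: 30.0
```

step_arm --targets '[[[0,0,0,0,0,0,0.68],[0,0,0,0,0,0,0.8],[0,0,0,0,0,0,0.95],[0,0,0,0,0,0,0.95],[0,0,0.3,0,0,0,0.95]]]'

```text
t: 9.72
ee_pos: [485.5, 255.9, 276.8]
orientation: [3.097, -0.52, -0.003]
ft_force: [0.2, -0.2, 0.1]
width: 83.3
grasp_force: 0.0
```

step_arm --targets '[[[0,0,0.8,0,0,0,0.95],[0,0,1,0,0,0,0.95],[-0.38,-0.8,0.2,0,0,0.5,0.95],[-0.3,-0.8,0,0,0,1,0.95],[0,0,0,0,0,1,0.95]]]'

```text
t: 10.35
ee_pos: [450.6, 174.1, 378.4]
orientation: [3.132, -0.247, 0.001]
ft_force: [1.0, 0.3, 0.2]
width: 83.5
grasp_force: 0.0
```

Run:
```python
from h import *
snap('top','t4');snap('scene','s4');snap('wrist','w4')
o=readout.get_obs();print(o['ee_pos'],o['orientation'],o['qpos'].round(2),o['width'])
P=[485.7,255.1,100];u,v=px('s4',P).astype(int);U,V=px('t4',P).astype(int);print(px('w4',P))
R=lambda a,x,y,w,h:cv2.resize(a[y:y+h,x:x+w],(400,600),interpolation=cv2.INTER_CUBIC)
s=load('s4')['p'][:,:,::-1];t=load('t4')['p'][:,:,::-1]
cv2.imwrite('pics/c6.png',np.hstack([R(s,u-30,v-35,60,90),R(t,U-30,V-45,60,90)]));print(u-30,v-35,U-30,V-45)
```

```text
[451.99390636 175.92561105 378.16827229] [-3.13094736e+00  2.50430510e-01 -2.09466627e-03] [0.35 0.25 1.96 0.   0.93 2.08] 83.29343087184768
[200.9 181.1]
380 112 196 184
```

View pics/c6.png

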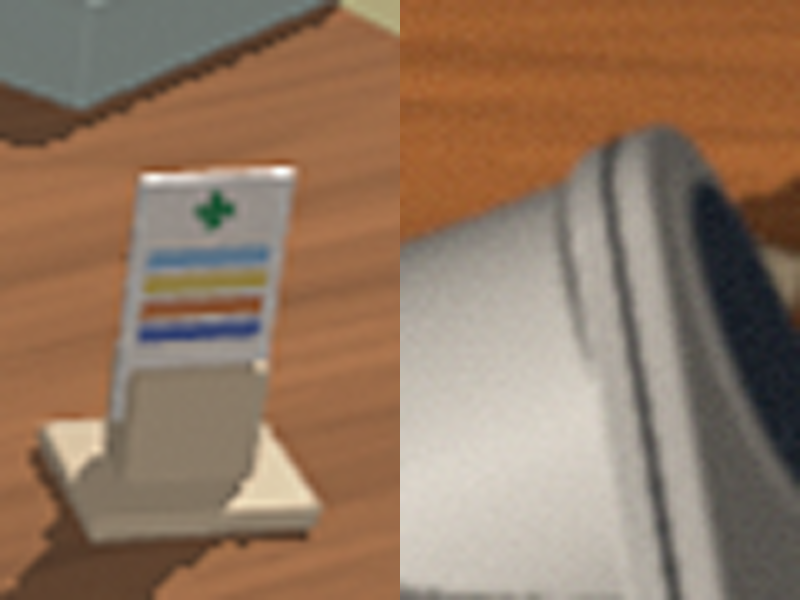

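The card stands square and fully seated in the stand, with the green cross on top at crop (215,210). Now to the clip, turning the tool on the way.

step_arm --targets '[[[0.05,-0.305,-0.03,0,0,1,0.8],[0.05,-0.305,-0.03,0,0,1,0.8],[0.05,-0.305,-0.03,0,0,1,0.8],[0.05,-0.305,-0.03,0,0,1,0.8],[0.05,-0.305,-0.03,0,0,1,0.8]]]'

```text
t: 11.12
ee_pos: [464.8, 99.8, 369.9]
orientation: [-3.127, -0.302, -0.001]
ft_force: [-0.4, -0.5, 0.1]
width: 70.2
grasp_force: 0.0
```

step_arm --targets '[[[0.05,-0.305,-0.03,0,0,1,0.8],[0.05,-0.305,-0.03,0,0,1,0.8],[0.05,-0.305,-0.03,0,0,1,0.8],[0.05,-0.305,-0.03,0,0,1,0.8],[0.05,-0.305,-0.03,0,0,1,0.8]]]'

```text
t: 11.75
ee_pos: [477.4, 23.5, 362.4]
orientation: [3.027, 0.84, 0.001]
ft_force: [0.5, -0.5, 0.4]
width: 70.1
grasp_force: 0.0
```

step_arm --targets '[[[0.05,-0.305,-0.03,0,0,1,0.8],[0.05,-0.305,-0.03,0,0,1,0.8],[0.05,-0.305,-0.03,0,0,1,0.8],[0.05,-0.305,-0.03,0,0,1,0.8],[0.05,-0.305,-0.03,0,0,1,0.8]]]'

```text
t: 12.38
ee_pos: [490.0, -52.8, 354.9]
orientation: [2.835, 1.353, 0.001]
ft_force: [-0.2, -0.0, 0.0]
width: 70.1
grasp_force: 0.0
```

step_arm --targets '[[[0.05,-0.305,-0.03,0,0,1,0.8],[0.05,-0.305,-0.03,0,0,1,0.8],[0.05,-0.305,-0.03,0,0,1,0.8],[0.05,-0.305,-0.03,0,0,1,0.8],[0.05,-0.305,-0.03,0,0,1,0.8]]]'

```text
t: 13.0
ee_pos: [502.5, -129.1, 347.4]
orientation: [2.557, 1.825, 0.0]
ft_force: [0.0, -0.6, -0.8]
width: 70.1
grasp_force: 0.0
```

step_arm --targets '[[[0.05,-0.305,-0.03,0,0,1,0.8],[0.05,-0.305,-0.03,0,0,1,0.8],[0.05,-0.305,-0.03,0,0,1,0.8],[0.05,-0.305,-0.03,0,0,1,0.8],[0.05,-0.305,-0.03,0,0,1,0.8]]]'

```text
t: 13.62
ee_pos: [515.0, -205.4, 339.8]
orientation: [2.201, 2.241, 0.0]
ft_force: [-0.1, -1.1, 0.4]
width: 70.2
grasp_force: 0.0
```

step_arm --targets '[[[0,0,0,0,0,1,0.8],[0,0,0,0,0,0.3,0.8],[0,0,0,0,0,0,0.8],[0,0,0,0,0,0,0.8],[0,0,0,0,0,0,0.8]]]'

```text
t: 14.25
ee_pos: [514.5, -205.0, 339.8]
orientation: [2.099, 2.337, 0.0]
ft_force: [1.4, -0.6, -0.1]
width: 70.3
grasp_force: 0.0
```

Run:
```python
from h import *
snap('wrist','w5');snap('top','t5')
o=readout.get_obs();print(o['t'],o['ee_pos'],o['orientation'],o['qpos'].round(2),o['width'])
for P in([512.3,-205.1,30],[518.8,-271.6,30],[530.3,-190.1,30],[491.8,-195.9,30]):print(px('w5',P))
hsv=cv2.cvtColor(load('w5')['p'],cv2.COLOR_RGB2HSV)
m=cv2.inRange(hsv,(105,150,40),(125,255,255));n,l,st,ce=cv2.connectedComponentsWithStats(m);print([(st[i].tolist(),ce[i].round().tolist()) for i in range(1,n) if st[i][4]>100])
for i in range(1,n):
  if st[i][4]>300:
    c=max(cv2.findContours((l==i).astype(np.uint8),0,2)[0],key=len);print(i,cv2.approxPolyDP(c,3,True).reshape(-1,2).tolist())
```

```text
14.35 [ 514.42543197 -205.09838441  339.70240769] [2.09930693e+00 2.33715258e+00 1.35549821e-05] [-0.4   0.41  1.84 -0.    0.9  -0.51] 70.16464609067185
[311.4 195.5]
[310.8 268. ]
[334.8 180.3]
[288.1 182.3]
[([288, 175, 49, 93, 1177], [312.0, 219.0]), ([130, 211, 88, 78, 2837], [172.0, 244.0]), ([365, 261, 23, 39, 456], [377.0, 283.0])]
1 [[290, 175], [288, 183], [303, 228], [308, 264], [316, 267], [321, 230], [336, 181], [331, 175], [312, 252], [304, 210]]
2 [[153, 211], [130, 230], [174, 272], [183, 288], [199, 270], [197, 267], [184, 273], [180, 259], [188, 257], [205, 266], [217, 248]]
5 [[385, 261], [365, 286], [371, 299], [387, 288]]
```

Run:
```python
from h import *
a,b,t=[at('w5',u,v,30) for u,v in((288.3,183),(335.8,181),(312.2,266.5))];m=(a+b)/2;e=t-m
print(a,b,t,np.linalg.norm(e),np.degrees(np.arctan2(e[1],e[0])),np.degrees(np.arctan2(*(b-a)[1::-1])))
n=e/np.linalg.norm(e);print('pin',t-42*n,m+40*n,'grasp',t-68*n,m+14*n)
```

```text
[ 492.  -196.5   30. ] [ 531.2 -190.6   30. ] [ 519.9 -270.    30. ] 76.89923601701123 -83.80379820607152 8.559352749655584
pin [ 515.36679502 -228.24535891   30.        ] [ 515.91733808 -233.31632485   30.        ] grasp [ 512.56052526 -202.39724776   30.        ] [ 513.11106833 -207.4682137    30.        ]
```

step_arm --targets '[[[-0.03,0,-0.9,0,0,0,0.8],[0,0,-0.9,0,0,0,0.8],[0,0,-0.8,0,0,0,0.8],[0,0,-0.3,0,0,0,0.8],[0,0,-0.2,0,0,0,0.8]]]'

```text
t: 14.98
ee_pos: [513.2, -205.3, 184.5]
orientation: [2.099, 2.337, 0.0]
ft_force: [-0.3, -0.5, 0.3]
width: 70.4
grasp_force: 0.0
```

step_arm --targets '[[[0,0,0,0,0,0,0.6],[0,0,0,0,0,0,0.5],[0,0,0,0,0,0,0.3],[0,0,0,0,0,0,0.1],[0,0,0,0,0,0,0.1]]]'

```text
t: 15.6
ee_pos: [513.3, -205.3, 185.5]
orientation: [2.098, 2.336, 0.001]
ft_force: [0.7, 0.5, 7.2]
width: 23.7
grasp_force: 8.7
```

Still closing; wait, then lift.

step_arm --targets '[[[0,0,0,0,0,0,0.1],[0,0,0,0,0,0,0.1],[0,0,0,0,0,0,0.1],[0,0,0.2,0,0,0,0.1],[0,0,0.4,0,0,0,0.1]]]'

```text
t: 16.23
ee_pos: [512.5, -205.1, 215.0]
orientation: [-2.098, -2.336, 0.001]
ft_force: [0.5, -0.6, -0.3]
width: 21.2
grasp_force: 29.9
```

step_arm --targets '[[[0,0,0.8,0,0,0,0.1],[0,0,0.8,0,0,0,0.1],[0,0,0,0,0,0,0.1],[0,0,0,0,0,0,0.1],[0,0,0,0,0,0,0.1]]]'

```text
t: 16.85
ee_pos: [512.4, -205.0, 293.7]
orientation: [-2.098, -2.336, 0.001]
ft_force: [0.6, -0.6, 0.4]
width: 21.3
grasp_force: 29.9
```

Run:
```python
from h import *
snap('wrist','w6');snap('scene','s6')
o=readout.get_obs();print(o['t'],o['ee_pos'],o['orientation'],o['width'],o['grasp_force'])
p=load('w6')['p'];hsv=cv2.cvtColor(p,cv2.COLOR_RGB2HSV)
m=cv2.inRange(hsv,(105,150,40),(125,255,255));n,l,st,ce=cv2.connectedComponentsWithStats(m)
for i in range(1,n):
  if st[i][4]>200:
    c=max(cv2.findContours((l==i).astype(np.uint8),0,2)[0],key=len);print(i,st[i],cv2.approxPolyDP(c,2,True).reshape(-1,2).tolist())
P=o['ee_pos'];print(px('w6',P-[0,0,163]))
```

```text
16.95 [ 512.52870405 -205.03421659  293.6098166 ] [-2.09777922e+00 -2.33579677e+00  1.09446816e-03] 21.31960775781297 29.947297275066376
1 [ 101  227  132   71 3774] [[101, 251], [148, 297], [162, 282], [232, 282], [204, 268], [200, 269], [187, 263], [134, 227], [107, 244]]
2 [289 233  14  85 886] [[295, 233], [289, 253], [290, 317], [301, 317], [299, 235]]
3 [327 233  15  86 934] [[332, 233], [327, 317], [337, 318], [341, 256], [336, 235]]
4 [400 260  22  23 304] [[415, 260], [411, 262], [400, 282], [415, 282], [421, 272]]
6 [284 356  15  43 405] [[298, 356], [289, 357], [284, 398], [292, 398]]
7 [330 356  14  43 386] [[330, 356], [335, 396], [343, 398], [339, 358]]
[314.5 277. ]
```

Run:
```python
from h import *
o=readout.get_obs();P=o['ee_pos'];th=np.radians(-83.8);x=np.array([np.cos(th),np.sin(th),0]);y=np.array([-x[1],x[0],0])
pin=P+26*x;zb=P[2]-185
for X in(-40,42):
  for Y in(-11,11):
    for Z in (0,30):
      q=pin+X*x+Y*y;q[2]=zb+Z;print(X,Y,Z,px('w6',q),px('s6',q))
p=load('s6')['p'];hsv=cv2.cvtColor(p,cv2.COLOR_RGB2HSV)
m=cv2.inRange(hsv,(105,150,40),(125,255,255));n,l,st,ce=cv2.connectedComponentsWithStats(m)
for i in range(1,n):
  if st[i][4]>60:
    c=max(cv2.findContours((l==i).astype(np.uint8),0,2)[0],key=len);print(i,st[i],cv2.approxPolyDP(c,1.5,True).reshape(-1,2).tolist())
```

```text
-40 -11 0 [292.3 230.5] [218.5 192.2]
-40 -11 30 [287.7 255.2] [216.5 177.9]
-40 11 0 [336.9 230.5] [223.2 197.6]
-40 11 30 [341.2 255.2] [221.3 183.1]
42 -11 0 [294.8 369.8] [173.6 205.5]
42 -11 30 [291.4 415.2] [170.6 190.6]
42 11 0 [334.4 369.8] [177.7 211.4]
42 11 30 [337.8 415.2] [174.7 196.4]
1 [ 144  182   66   59 1326] [[206, 182], [200, 184], [200, 191], [195, 190], [193, 186], [172, 190], [173, 201], [161, 213], [156, 214], [144, 223], [147, 237], [164, 224], [162, 215], [164, 210], [168, 209], [172, 213], [167, 224], [171, 240], [175, 225], [183, 210], [201, 201], [209, 200]]
3 [175 271  37  20 431] [[210, 271], [198, 271], [196, 273], [176, 272], [175, 274], [177, 281], [193, 284], [205, 290], [204, 280], [211, 279]]
```

The clip is held, open 21 mm over the handles, and its image matches the level model (handle ends (289–341, 253) against the predicted (288–341, 255)). Check the card's lean in s4, then carry.

Run:
```python
from h import *
t=np.radians(70.9);u=np.array([np.cos(t),np.sin(t),0]);d=np.array([u[1],-u[0],0]);C=np.array([486,256.1,0])
for s in(-1,1):
  for k in(-2.5,2.5): print(s,k,px('s4',C+27*s*u+k*d+[0,0,122]))
print('foot',[px('s4',[485.7,255.1,10]+a*42*u+b*36*d) for a in(-1,1) for b in(-1,1)])
print('per 5mm d',px('s4',C+5*d+[0,0,122])-px('s4',C+[0,0,122]))
print('obs top',[(380+a*.15,112+b*.15) for a,b in((140,175),(298,170),(140,188),(292,185))],'obs foot',[(380+a*.15,112+b*.15) for a,b in((40,428),(95,530),(320,510),(265,425))])
```

```text
-1 -2.5 [400.3 138.3]
-1 2.5 [401.  139.2]
1 -2.5 [423.4 137.1]
1 2.5 [424.1 138. ]
foot [array([385. , 175.1]), array([393.3, 190.2]), array([418. , 173.1]), array([428.2, 187.9])]
per 5mm d [0.7 0.9]
obs top [(401.0, 138.25), (424.7, 137.5), (401.0, 140.2), (423.8, 139.75)] obs foot [(386.0, 176.2), (394.25, 191.5), (428.0, 188.5), (419.75, 175.75)]
```

step_arm --targets '[[[0.02,0.4,0.5,0,0,-0.4,0.1],[0.02,0.8,0.5,0,0,-0.4,0.1],[0.02,0.8,0.33,0,0,-0.4,0.1],[0.02,0.8,0,0,0,-0.4,0.1],[0.02,0.8,0,0,0,-0.4,0.1]]]'

```text
t: 17.58
ee_pos: [517.7, -24.0, 360.8]
orientation: [-2.258, -2.184, 0.001]
ft_force: [0.0, -0.4, 0.1]
width: 21.2
grasp_force: 29.9
```

step_arm --targets '[[[0.02,0.8,0,0,0,-0.4,0.1],[0.02,0.8,0,0,0,-0.4,0.1],[0.02,0.8,0,0,0,-0.4,0.1],[0.02,0.8,0,0,0,-0.4,0.1],[0.02,0.8,0,0,0,-0.4,0.1]]]'

```text
t: 18.2
ee_pos: [522.7, 176.1, 360.3]
orientation: [-2.405, -2.021, 0.002]
ft_force: [0.2, 0.7, 0.7]
width: 20.8
grasp_force: 29.9
```

step_arm --targets '[[[0.02,0.8,0,0,0,-0.4,0.1],[0.02,0.8,0,0,0,-0.4,0.1],[0.02,0.8,0,0,0,-0.4,0.1],[0.0,0.8,0,0,0,-0.4,0.1],[0.0,0.4,0,0,0,-0.4,0.1]]]'

```text
t: 18.82
ee_pos: [525.6, 356.7, 360.0]
orientation: [-2.539, -1.85, 0.002]
ft_force: [0.2, 0.4, -0.4]
width: 21.3
grasp_force: 29.9
```

step_arm --targets '[[[0,0.28,0,0,0,-0.3,0.1],[0,0,0,0,0,0,0.1],[0,0,0,0,0,0,0.1],[0,0,0,0,0,0,0.1],[0,0,0,0,0,0,0.1]]]'

```text
t: 19.45
ee_pos: [526.0, 368.3, 361.2]
orientation: [2.559, 1.822, -0.0]
ft_force: [1.0, 0.1, -0.3]
width: 21.1
grasp_force: 29.9
```

step_arm --targets '[[[0,0.02,-0.8,0,0,0,0.1],[0,0,-0.8,0,0,0,0.1],[0,0,-0.4,0,0,0,0.1],[0,0,0,0,0,0,0.1],[0,0,0,0,0,0,0.1]]]'

```text
t: 20.08
ee_pos: [526.5, 370.1, 262.5]
orientation: [2.559, 1.823, 0.003]
ft_force: [0.2, -0.6, -0.3]
width: 21.2
grasp_force: 29.9
```

Run:
```python
from h import *
snap('wrist','w7');snap('scene','s7');snap('top','t7')
o=readout.get_obs();print(o['t'],o['ee_pos'],o['orientation'],o['width'])
t=np.radians(70.9);u=np.array([np.cos(t),np.sin(t),0]);d=np.array([u[1],-u[0],0]);C=np.array([486,256.1,0])
im=[]
for f,z in(('w4',(64,48)),('s7',(80,60)),('t7',(60,45)),('w7',(320,240))):
    p=load(f)['p'][:,:,::-1]; c=px(f,C+[0,0,100]+(40*u if f=='s7' else 0)).astype(int); x=int(np.clip(c[0]-z[0]//2,0,640-z[0]));y=int(np.clip(c[1]-z[1]//2,0,400-z[1]))
    im.append(cv2.resize(p[y:y+z[1],x:x+z[0]],(400,300),interpolation=cv2.INTER_CUBIC));print(f,x,y,400/z[0])
cv2.imwrite('pics/c8.png',np.vstack([np.hstack(im[:2]),np.hstack(im[2:])]))
for k in(-2.5,2.5):print([px('w4',C+s*27*u+k*d+[0,0,122]) for s in(-1,1)],[px('s7',C+s*27*u+k*d+[0,0,122]) for s in(-1,1)])
print('stand',[px('w4',[485.7,255.1,53]+s*24*u+k*d) for s in(-1,1) for k in(-13.5,13.5)],[px('w4',[485.7,255.1,10]+s*42*u+k*d) for s in(-1,1) for k in(-36,36)])
```

```text
20.225 [526.37284393 370.12002208 262.72750163] [2.55842187 1.82308262 0.00401558] 21.074313071331737
w4 167 157 6.25
s7 387 116 5.0
t7 196 207 6.666666666666667
w7 150 160 1.25
[array([228.3, 197.7]), array([149.4, 184.3])] [array([400.3, 138.3]), array([423.4, 137.1])]
[array([229.1, 190.7]), array([149.8, 177.2])] [array([401. , 139.2]), array([424.1, 138. ])]
stand [array([243.2, 189.7]), array([246.9, 159.7]), array([188.8, 180.4]), array([191.3, 150. ])] [array([266.3, 204.3]), array([276.6, 133.6]), array([183.8, 190.3]), array([189.6, 118. ])]
```

View pics/c8.png

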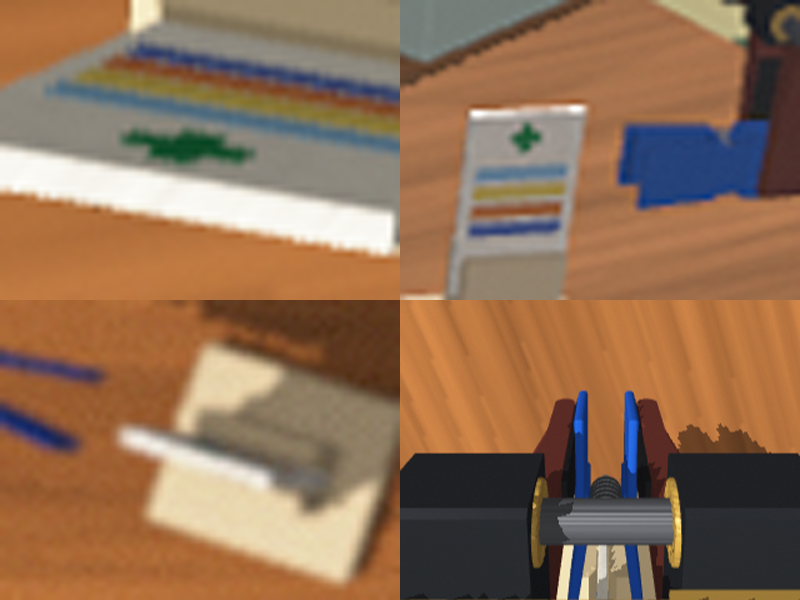

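Card is upright exactly where predicted (w4 corner (230,191) vs (229,191)). The top view shows both jaws open, level and straddling the card line, with tips at tile (103,77) and (75,145) and the card end at (122,137).

Run:
```python
from h import *
o=readout.get_obs();P=o['ee_pos'];t=np.radians(70.9);u=np.array([np.cos(t),np.sin(t),0]);d=np.array([u[1],-u[0],0]);C=np.array([486,256.1,0])
k=6.6667
a,b=[at('t7',196+x/k,207+y/k,P[2]-155) for x,y in((103,77),(75,145))];e=[at('t7',196+x/k,207+y/k,122) for x,y in((122,137),(270,182))]
for n,q in(('jawA',a),('jawB',b),('mid',(a+b)/2),('cardL',e[0]),('cardR',e[1]),('TCP',P)):print(n,q,'u',round(u@(q-C),1),'d',round(d@(q-C),1))
rv=o['orientation'];print(2*np.degrees(np.arctan2(rv[1],rv[0]))-90)
g=C+77*u;print('goal',g,'delta',g-P)
```

```text
jawA [513.  289.  107.7] u 39.9 d 14.7
jawB [489.5 298.8 107.7] u 41.5 d -10.7
mid [501.25 293.9  107.7 ] u 40.7 d 2.0
cardL [491.5 278.  122. ] u 22.5 d -2.0
cardR [474.6 227.  122. ] u -31.2 d -1.3
TCP [526.37284393 370.12002208 262.72750163] u 121.0 d 0.8
-19.054104967878715
goal [511.19577822 328.86106624   0.        ] delta [ -15.1770657   -41.25895584 -262.72750163]
```

Run:
```python
from h import *
o=readout.get_obs();P=o['ee_pos'];t=np.radians(70.9);u=np.array([np.cos(t),np.sin(t),0]);d=np.array([u[1],-u[0],0])
for f in('s7','t7'):
  hsv=cv2.cvtColor(load(f)['p'],cv2.COLOR_RGB2HSV);m=cv2.inRange(hsv,(105,130,30),(125,255,255))
  for s in(0,):
    for Y in(-14,14):
      for Z in(0,30):
        q=P-68*u+Y*d;q[2]=P[2]-185+Z;print(f,Y,Z,px(f,q))
  print('per 10mm u',px(f,q+10*u)-px(f,q),'per 10 d',px(f,q+10*d)-px(f,q))
  n,l,st,ce=cv2.connectedComponentsWithStats(m);c0=px(f,q)
  for i in range(1,n):
    if st[i][4]>15 and np.linalg.norm(ce[i]-c0)<50:
      c=max(cv2.findContours((l==i).astype(np.uint8),0,2)[0],key=len);print(st[i],cv2.approxPolyDP(c,1,True).reshape(-1,2).tolist())
```

```text
s7 -14 0 [429.8 152.1]
s7 -14 30 [431.7 140.4]
s7 14 0 [434.1 157.5]
s7 14 30 [436.1 145.6]
per 10mm u [ 4.3 -0.3] per 10 d [1.7 1.9]
[431 140  29  17 373] [[459, 140], [455, 140], [452, 145], [449, 142], [433, 141], [431, 152], [434, 151], [435, 156], [448, 155], [452, 153], [457, 154]]
t7 -14 0 [206.4 228.5]
t7 -14 30 [202.3 228.3]
t7 14 0 [210.2 217.4]
t7 14 30 [206.2 216.9]
per 10mm u [-4.  -1.3] per 10 d [ 1.4 -4.1]
[177 218  11   3  17] [[177, 218], [180, 220], [187, 220]]
[189 221  16   8  26] [[189, 221], [204, 228], [192, 221]]
```

Scene and top agree with the kinematic model to ~1 mm. Moving in along the card's plane.

step_arm --targets '[[[-0.06,-0.15,-0.05,0,0,0,0.1],[-0.06,-0.15,0,0,0,0,0.1],[-0.06,-0.17,0,0,0,0,0.1],[-0.06,-0.17,0,0,0,0,0.1],[0,0,0,0,0,0,0.1]]]'

```text
t: 20.85
ee_pos: [513.7, 337.0, 258.7]
orientation: [-2.559, -1.822, 0.001]
ft_force: [0.5, -0.2, -1.6]
width: 21.2
grasp_force: 29.9
```

step_arm --targets '[[[-0.06,-0.18,0,0,0,0,0.1],[0,0,0,0,0,0,0.1],[0,0,0,0,0,0,0.1],[0,0,0,0,0,0,0.1],[0,0,0,0,0,0,0.1]]]'

```text
t: 21.48
ee_pos: [510.9, 329.0, 258.7]
orientation: [-2.558, -1.823, -0.0]
ft_force: [1.0, -0.5, -1.0]
width: 21.4
grasp_force: 29.9
```

Run:
```python
from h import *
snap('scene','s8');snap('top','t8');snap('wrist','w8')
o=readout.get_obs();P=o['ee_pos'];print(o['t'],P,o['orientation'],o['width'],o['grasp_force'],o['ft_force'])
t=np.radians(70.9);u=np.array([np.cos(t),np.sin(t),0]);d=np.array([u[1],-u[0],0]);C=np.array([486,256.1,0]);print('u',u@(P-C),'d',d@(P-C))
# card shift check: compare card patch in scene before/after (upper part)
a=cv2.cvtColor(load('s7')['p'],cv2.COLOR_RGB2GRAY).astype(np.float32);b=cv2.cvtColor(load('s8')['p'],cv2.COLOR_RGB2GRAY).astype(np.float32)
tpl=a[136:152,398:418];r=cv2.matchTemplate(b[126:172,388:432],tpl,cv2.TM_CCOEFF_NORMED);print(cv2.minMaxLoc(r))
# wrist: bright card between jaws profile
g=cv2.cvtColor(load('w8')['p'],cv2.COLOR_RGB2HSV)
for v in(352,365,380,395):
    row=g[v,280:350];print(v,''.join('B' if 105<=h<=125 and s>130 else 'W' if s<60 and x>110 else 'k' if x<60 else '.' for h,s,x in row))
```

```text
21.625 [510.89474327 328.87996942 258.64215204] [-2.55838981e+00 -1.82321867e+00  4.19478382e-05] 21.135247858246256 29.947285652160645 [1.07038755 0.30104578 0.20892612]
u 76.91935851453418 d -0.2906481083421839
(-0.3771812915802002, 0.9296757578849792, (18, 29), (10, 10))
352 ......................................................................
365 ........BBBBBBBBBB..WW........WWWWWWWWW............BBBBBBBBBB.........
380 ......BBBBBBBBBB.............WWWWWWWWWWWW............BBBBBBBBB........
395 .....BBBBBBBB................WWWWWWWWWWW...............BBBBBBBBB......
```

The card sits centred between the jaws (image columns 29–40, jaws at 15 and 53) and hasn't moved. Handing in.

```bash
python3 -c "
from h import *
print(ctrl.close_job())"
```

```text
the job is handed in; nothing more can be done
None
```

The job is handed in at about 21.6 s, verdict not shown: the card stands in the stand's slot, and the middle-sized clip is held wide open and level around its edge, with the card centred between the jaws in the last wrist image and not moved in the scene view.

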